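# Fetch the spare print head from behind the bottles

## Task

Stand the bottle, the jar and the can that hem in the spare print head upright on the black side mat, leaving the print head where it is until all three are there. Then take the print head and seat it flat and square in the yellow cradle. Only then put each container back upright in the middle of the pad of its own cap's colour.

Things in the scene. Friction and masses are not known exactly. Their poses are not given: they have to be found in the camera images.
- bottle_orange_mid (a point): amber bottle with white label band and orange cap: upright cylinder 50 mm across, 100 mm tall with its 34 mm wide, 20 mm high cap; this point is on its axis, half-way up, 50 mm above its underside. Rigid, 0.13 to 0.25 kg. It may be gripped anywhere between half-way and 70 mm up, where it is a plain cylinder; gripped there, the finger tips pass over the print head and the back wall.
- jar_blue_mid (a point): white jar with a blue screw lid: upright cylinder 50 mm across , 100 mm tall with its 44 mm wide, 20 mm high lid; this point is on its axis, half-way up, 50 mm above its underside. Rigid, 0.13 to 0.25 kg. It may be gripped anywhere between half-way and 70 mm up, where it is a plain cylinder; gripped there, the finger tips pass over the print head and the back wall.
- can_green_mid (a point): silver can with a green band and green cap: upright cylinder 50 mm across, 100 mm tall with its 42 mm wide, 15 mm high cap; this point is on its axis, half-way up, 50 mm above its underside. Rigid, 0.13 to 0.25 kg. It may be gripped anywhere between half-way and 70 mm up, where it is a plain cylinder; gripped there, the finger tips pass over the print head and the back wall.
- print_head_mid (a point): spare print head: blue block with dark cooling fins, a round black fan on top and a red strip at its +x end; 50 mm along its x, 40 mm along its y, 36 mm tall, flat underside, 0.11 to 0.22 kg. This point is its centre, 18 mm above its underside. It stands directly on the rack's base, at about x = 25 mm, y = 0 of the rack's frame and about square with it, with a container in front of it and one on each side, so close (15 to 17 mm) that fingers do not fit.
- pad_orange: flat orange plastic disc, 72 mm across and 2 mm thick, fixed on the rack: the home of the container with the orange cap, which stands on it at the start. Origin at the middle of its underside; its top is 2 mm higher.
- pad_blue: flat blue plastic disc, 72 mm across and 2 mm thick, fixed on the rack: the home of the container with the blue cap, which stands on it at the start. Origin at the middle of its underside; its top is 2 mm higher.
- pad_green: flat green plastic disc, 72 mm across and 2 mm thick, fixed on the rack: the home of the container with the green cap, which stands on it at the start. Origin at the middle of its underside; its top is 2 mm higher.
- side_mat: black rubber mat with a thin yellow border line, fixed flat on the bench to one side of the rack: 260 mm along its x, 120 mm along its y, 3 mm thick, room for the three containers in a row along x. Origin at the middle of its underside. Its x axis points roughly away from the robot.
- cradle: yellow open-topped shallow tray, fixed on the bench on the other side of the rack: outside 78 mm along its x by 68 mm along its y by 11 mm high, walls 5 mm, so the pocket is 68 x 58 mm; its floor is 5 mm thick, so the pocket is 6 mm deep. Origin at the middle of its underside. The print head's 50 mm length goes along the cradle's x, either way round.
- rack: the consumables rack, fixed: grey base 166 mm along its x by 216 mm along its y, 6 mm thick, with a black back wall 6 mm thick and 40 mm high along its far (+x) edge. Origin at the middle of the underside. The pads lie on it at about (-40, 0), (25, 62) and (25, -62) mm, which colour on which spot varies. Two brass and dark nozzles, 14 mm tall, stand loose near its front corners. Its x axis points roughly away from the robot.
Mind the look-alikes: they are no part of the job. What is shaped like the part that bears jar_blue_mid but red is not meant.

How it is judged (in metres and radians):
On the way, in this order (a step that is already met when the one before it is completed fails the run):
1. all three containers stand upright and released on the side mat (axis at least 10 mm inside its edge), the print head still within 20 mm of where it was (x of bottle_orange_mid in the frame of side_mat between -0.12 and 0.12 m and y of bottle_orange_mid in the frame of side_mat between -0.05 and 0.05 m and z of each of bottle_orange_mid, jar_blue_mid, can_green_mid in the frame of side_mat below 0.06 m and angle between each of bottle_orange_mid, jar_blue_mid, can_green_mid's own z axis and vertical below 0.15 rad and linear speed of each of bottle_orange, jar_blue, can_green below 0.02 m/s and contact force between the fingers and bottle_orange below 0.1 N and x of jar_blue_mid in the frame of side_mat between -0.12 and 0.12 m and y of jar_blue_mid in the frame of side_mat between -0.05 and 0.05 m and contact force between the fingers and jar_blue below 0.1 N and x of can_green_mid in the frame of side_mat between -0.12 and 0.12 m and y of can_green_mid in the frame of side_mat between -0.05 and 0.05 m and contact force between the fingers and can_green below 0.1 N and distance of print_head_mid from where it was at the start of the episode below 0.02 m), for 0.2 s.
2. the print head sits released in the cradle (within 14 mm of its middle, within 0.3 rad of square, down on its floor) while the three containers still stand on the side mat (x of bottle_orange_mid in the frame of side_mat between -0.12 and 0.12 m and y of bottle_orange_mid in the frame of side_mat between -0.05 and 0.05 m and z of each of bottle_orange_mid, jar_blue_mid, can_green_mid in the frame of side_mat below 0.06 m and angle between each of bottle_orange_mid, jar_blue_mid, can_green_mid's own z axis and vertical below 0.15 rad and linear speed of each of bottle_orange, jar_blue, can_green, print_head below 0.02 m/s and contact force between the fingers and bottle_orange below 0.1 N and x of jar_blue_mid in the frame of side_mat between -0.12 and 0.12 m and y of jar_blue_mid in the frame of side_mat between -0.05 and 0.05 m and contact force between the fingers and jar_blue below 0.1 N and x of can_green_mid in the frame of side_mat between -0.12 and 0.12 m and y of can_green_mid in the frame of side_mat between -0.05 and 0.05 m and contact force between the fingers and can_green below 0.1 N and horizontal distance between print_head_mid and cradle below 0.014 m and z of print_head_mid in the frame of cradle below 0.0275 m and angle between the x axis of print_head_mid and the x axis of cradle, either way round below 0.3 rad and angle between print_head_mid's own z axis and vertical below 0.1 rad and contact force between the fingers and print_head below 0.1 N), for 0.2 s.
At the end, for the whole second after the job is handed in: The bottle, jar and can each stand upright (within 0.1 rad) on the pad of their own cap's colour, axis within 14 mm of its middle; the print head sits flat in the cradle, within 14 mm of its middle and 0.3 rad of square with it; everything is released and at rest (horizontal distance between print_head_mid and cradle below 0.014 m and z of print_head_mid in the frame of cradle below 0.0275 m and angle between the x axis of print_head_mid and the x axis of cradle, either way round below 0.3 rad and angle between each of print_head_mid, bottle_orange_mid, jar_blue_mid, can_green_mid's own z axis and vertical below 0.1 rad and linear speed of each of print_head, bottle_orange, jar_blue, can_green below 0.02 m/s and contact force between the fingers and print_head below 0.1 N and horizontal distance between bottle_orange_mid and pad_orange below 0.014 m and z of bottle_orange_mid in the frame of pad_orange below 0.058 m and horizontal distance between jar_blue_mid and pad_blue below 0.014 m and z of jar_blue_mid in the frame of pad_blue below 0.058 m and horizontal distance between can_green_mid and pad_green below 0.014 m and z of can_green_mid in the frame of pad_green below 0.058 m); the robot touches nothing.
It fails at once if a container or the print head is tipped over (more than 0.6 rad) (angle between any of bottle_orange_mid, jar_blue_mid, can_green_mid, print_head_mid's own z axis and vertical above 0.6 rad).
It also fails if it takes over 141 s, if anything falls off the work surface, if the arm or the gripper's body presses on something with over 40 N, if the wrist force passes 120 N, or if a joint passes its speed limit or range.

## Robot

A 6-joint arm with a two-finger parallel gripper is mounted at the origin on the work surface. World frame = base frame: x ahead of the robot, y to its left, z up, the work surface at z = 0. Lengths are in mm, angles in rad, forces in N, time in s.
With the tool pointing down it reaches from about 275 to 875 mm from the base axis. Payload 12.5 kg.
Tool frame: the origin (TCP) lies midway between the tips of the shut fingers; the grasp point (between the pads) lies 19 mm behind it; z points along the fingers, y is the line along which they close (so a half turn about z gives the same grasp; the last joint's range is limited). The gripper opens to 85 mm and grips with 20 to 120 N. Pads are 22 mm wide; open, the fingers measure 114 mm over their backs; the gripper's body (76 mm by 85 mm) begins 54 mm behind the grasp point. The pads swing forward as they close: fully open they stand 13 mm farther back than shut.
Start: joints at [-1.248, 0.351, 1.652, -0, 1.139, -0.085], TCP at [218.142, -504.875, 231.29] pointing down, gripper open.
Joint ranges: [-2.75, 2.75], [-0.79, 2.1], [0.01, 2.65], [-1.57, 4.71], [0.07, 3.14], [-2.87, 2.87]. Speed limits (rad/s): [2.22, 2.22, 2.79, 3.14, 3.14, 3.14].

## Interface

Orientations are given as a 3x3 rotation matrix whose columns are the frame's x, y, z axes.
In Python, from station import robot gives the robot as it stands.
- The arm moves only by the tool drive_tool, never from a script. Its argument "increments" is a list of rows, each a list of 7 numbers: the turn, a rotation vector about the tool's x, y, z in degrees, then the shift along the tool's x, y, z in mm, then the opening, from 0 (shut) to 1 (fully open). In form: [[wx, wy, wz, tx, ty, tz, gripper], ...]. A call has 1 to 12 rows; each row shifts and turns the commanded pose from where the row before left it, along the tool's axes as they then stand; what a row does not reach is not made up. A row lasts 1/12 s, in which the tool goes at most 41.7 mm and 7.16 degrees, less where a joint would pass 70% of its speed; a pose out of reach is approached as far as the arm can. A call with a gripper value outside its range is refused whole. The fingers move at their own pace and stop on an object; the grip force is fixed at half the most. Time passes only in rows, so rows that do not move let the fingers close. It gives the time, the measured TCP pose, the force, the opening and the grip force at its end, in the units of the state.
- robot.observe(): the state, without advancing time (a new reading comes with each control period).
- robot.camera(name): name is "scene" or "top" or "wrist"; returns (picture, depth): 384x512x3 uint8, red, green, blue; 384x512 float32, mm along the optical axis (not along the pixel's ray), 0 where there is no reading.
- robot.camera_params(name): a dict with "mtx" (3x3 intrinsics, pixels), "camera_from_world" (4x4, takes a point from world to camera coordinates). Camera axes: x right, y down, z forward; pixel columns grow to the right and rows downward; lengths in mm; the calibration is good to about 2 mm. The wrist camera is an equidistant fisheye: a pixel r from the principal point sees the ray r / f radians off the axis. A picture is of the moment at which its call begins: read the wrist's pose just before it. camera_params takes no time and is no camera call; for the wrist camera it gives the pose at the moment of the call.
- robot.job_done(): hands the job in; it is judged then, once.
The state is a dict: "time": time; "q": joint angles; "qd": joint speeds; "joint_torque": joint torques, N m; "position": TCP position; "ee_rot": TCP orientation; "wrist_force": force on the tool from outside, world axes, zero at the start; "ft_torque": the same for the moment, N m; "finger_gap": finger opening in mm; "finger_force": force on a finger pad.
Only numpy, scipy, OpenCV 4.12 (cv2) and the standard library are available. Lean on these libraries where they do the work, as an engineer would, in place of code of your own. Each camera call takes 0.05 s, during which the arm holds its last target. There are 200 camera calls.

## Working session

There is one attempt and no reset: what is moved stays moved. The work goes in short steps, Python scripts to look and compute and a tool call to move; the robot and the scene stay as the last step left them, time stands still between calls to the robot, and variables do not carry over. Pictures are saved under pics/ and viewed, at most 14 in all, crops included, and the job is handed in when it is done.

Besides the shell and the picture viewer there is one more tool, called after "Emit:" by a JSON object that holds its "fn" and its "kwargs". drive_tool: Moves the arm, as the interface text tells. Its arguments: {"type":"object","properties":{"increments":{"type":"array"}},"required":["increments"]}

```bash
mkdir -p pics; cat > h.py <<'E'
import numpy as np, cv2
from station import robot
def save(n,img): cv2.imwrite('pics/'+n+'.png', img[:,:,::-1])
def pts(name,d):
    p=robot.camera_params(name); K=np.array(p['mtx']); T=np.linalg.inv(np.array(p['camera_from_world']))
    v,u=np.mgrid[0:d.shape[0],0:d.shape[1]]
    X=np.stack([(u-K[0,2])/K[0,0]*d,(v-K[1,2])/K[1,1]*d,d],-1)
    return X@T[:3,:3].T+T[:3,3]
E
python3 - <<'E'
from h import *
s=robot.observe(); print(s['time'],s['position'],s['ee_rot'],s['finger_gap'])
for n in ('top','scene'):
    im,d=robot.camera(n); save(n+'0',im); np.savez(n+'0.npz',im=im,d=d,P=pts(n,d)); p=robot.camera_params(n); print(n,p['mtx'],np.linalg.inv(p['camera_from_world']))
E
```

```text
0.0 [ 218.05875282 -504.57077307  230.73084673] [[ 9.17979530e-01  3.96627573e-01 -3.89745786e-04]
 [ 3.96627754e-01 -9.17978840e-01  1.12901300e-03]
 [ 9.00193009e-05 -1.19099482e-03 -9.99999287e-01]] 85.21039744381349
top [[371.46193184   0.         255.26625565]
 [  0.         371.46193184 189.90068194]
 [  0.           0.           1.        ]] [[ 4.99163320e-03 -9.91203094e-01  1.32255472e-01  4.61272187e+02]
 [-9.99971614e-01 -5.69417863e-03 -4.93435895e-03  5.14067015e+00]
 [ 5.64403814e-03 -1.32227087e-01 -9.91203381e-01  7.86189266e+02]
 [ 0.00000000e+00  0.00000000e+00  0.00000000e+00  1.00000000e+00]]
scene [[446.13535914   0.         252.99577645]
 [  0.         446.13535914 191.50445288]
 [  0.           0.           1.        ]] [[ 5.82264155e-01  6.05545728e-01 -5.42478411e-01  1.01101485e+03]
 [ 8.12998467e-01 -4.32541653e-01  3.89796370e-01 -3.18171258e+02]
 [ 1.39501783e-03 -6.67998570e-01 -7.44161249e-01  7.14695655e+02]
 [ 0.00000000e+00  0.00000000e+00  0.00000000e+00  1.00000000e+00]]
```

View pics/top0.png

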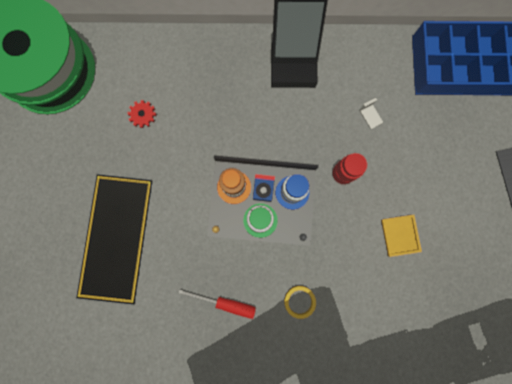

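View pics/scene0.png

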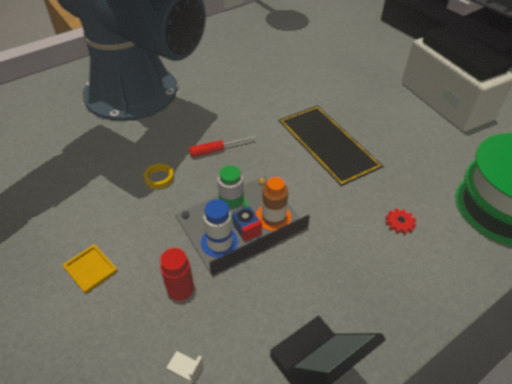

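The top view shows the orange bottle (232,180), blue jar (295,188), green can (260,219) and print head (263,188) on the rack. The mat is at left (115,240), the cradle at right (402,236) and the red look-alike at (350,168).

```bash
cat >> h.py <<'E'
def ray(name,uv,z):
    p=robot.camera_params(name); K=np.array(p['mtx']); T=np.linalg.inv(np.array(p['camera_from_world']))
    uv=np.atleast_2d(uv).astype(float); r=np.c_[(uv-K[[0,1],[2,2]])/K[0,0],np.ones(len(uv))]@T[:3,:3].T
    return (T[:3,3]+r*((z-T[2,3])/r[:,2])[:,None])[:,:2]
def mask(im,h0,h1,s=120,v=50):
    H=cv2.cvtColor(im,cv2.COLOR_RGB2HSV); return cv2.inRange(H,(h0,s,v),(h1,255,255))>0
HUES=dict(orange=(5,16),blue=(105,125),green=(55,75),yellow=(19,30))
def box(m):
    c=max(cv2.findContours(m.astype(np.uint8),cv2.RETR_EXTERNAL,cv2.CHAIN_APPROX_NONE)[0],key=cv2.contourArea); return c[:,0]
def rect(name,m,z):
    c=ray(name,box(m),z).astype(np.float32); r=cv2.minAreaRect(c); return np.round(r[0],1),np.round(r[1],1),round(r[2],1)
def win(m,u0,u1,v0,v1):
    o=np.zeros_like(m); o[v0:v1,u0:u1]=m[v0:v1,u0:u1]; return o
E
python3 - <<'E'
from h import *
for n,W in (('top',(200,330,150,245)),('scene',(160,320,150,290))):
    f=np.load(n+'0.npz'); im,d,P=f['im'],f['d'],f['P']
    for c in ('orange','blue','green'):
        m=win(mask(im,*HUES[c]),*W); z=P[...,2]
        t=m&(z>101)
        print(n,c,m.sum(),t.sum(),'zmed',np.median(z[t]).round(1) if t.any() else 0,'depth c',P[t].mean(0).round(1))
        if t.sum()>10:
            cc=box(t); e=cv2.minEnclosingCircle(ray(n,cc,108).astype(np.float32)); print('  enc',np.round(e[0],1),round(e[1],1))
        p=m&(z<14); 
        if p.sum()>10: e=cv2.minEnclosingCircle(ray(n,np.argwhere(p)[:,::-1],8).astype(np.float32)); print('  pad',np.round(e[0],1),round(e[1],1))
f=np.load('top0.npz'); im=f['im']
print('cradle',rect('top',win(mask(im,19,30),370,430,205,265),11))
print('mat',rect('top',win(mask(im,15,32,80,60),70,160,165,310),3))
f2=np.load('scene0.npz');im2=f2['im']
print('cradle s',rect('scene',win(mask(im2,19,30),55,125,235,300),11))
print('mat s',rect('scene',win(mask(im2,15,32,80,60),270,390,95,190),3))
P=f['P']
# back wall
m=win((P[...,2]>35)&(P[...,2]<50)&(im.max(2)<60),205,325,148,172); print('wall',rect('top',m,46))
# red strip & blue block
print('head',rect('top',win((P[...,2]>30)&(P[...,2]<50)&(im.max(2)>0),248,279,170,206),42))
cv2.imwrite('pics/c0.png',cv2.resize(im[145:250,200:325,::-1],None,fx=5,fy=5,interpolation=cv2.INTER_NEAREST))
print(P[188,263],P[180,263],P[197,263])
E
```

```text
top orange 832 256 zmed 107.1 depth c [572.5  46.3 112.3]
  enc [573.2  46.8] 16.8
  pad [571.4  47. ] 35.5
top blue 759 389 zmed 107.3 depth c [559.9 -74.5 112.5]
  enc [560.5 -75.3] 21.1
  pad [560.7 -76.4] 34.6
top green 453 311 zmed 107.4 depth c [500.2  -6.7 111.7]
  enc [500.3  -7. ] 18.2
  pad [501.5  -8.6] 33.6
scene orange 997 219 zmed 106.0 depth c [594.6  28.3 133.5]
  enc [576.5  43.9] 18.5
  pad [468.4  37. ] 140.1
scene blue 796 376 zmed 106.1 depth c [568.5 -79.5 112.5]
  enc [566.1 -78. ] 23.6
  pad [562.9 -76.9] 35.2
scene green 382 260 zmed 106.1 depth c [507.5 -11.1 110.7]
  enc [505.4 -10.3] 21.4
  pad [510.5  19.7] 10.1
cradle (array([ 471.8, -301.7]), array([77.6, 69.8]), 8.9)
mat (array([463.8, 294.3]), array([117.3, 255.3]), 84.2)
cradle s (array([ 475.9, -302.9]), array([84.9, 69.1]), 8.5)
mat s (array([465.6, 293.1]), array([118.9, 255.8]), 84.3)
wall (array([615.5, -51.5]), array([140.6,   3.6]), 85.1)
head (array([566.9, -15.1]), array([39.7, 51.3]), 84.0)
[564.43370571 -14.16911775  42.74696465] [580.96365423 -14.15864503  41.73768744] [546.22538406 -14.23133015  41.93069594]
```

View pics/c0.png

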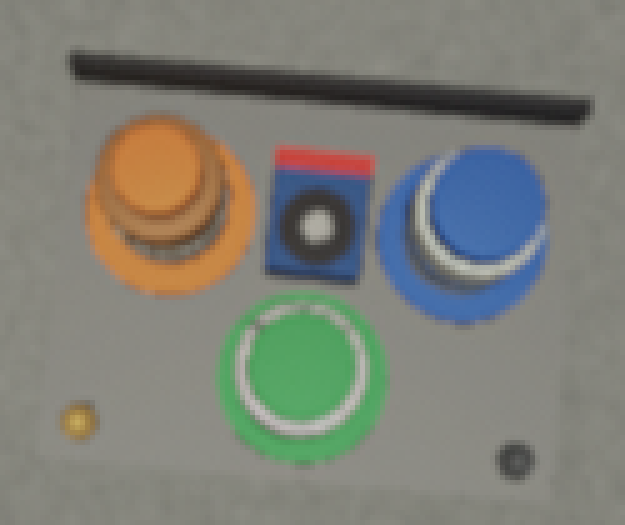

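Emit:
{"fn": "drive_tool", "kwargs": {"increments": [[0,0,7.15,0,0,0,1],[0,0,7.15,0,0,0,1],[0,0,7.15,0,0,0,1],[0,0,7.15,0,0,0,1],[0,0,0,14.8,-32.5,0,1],[0,0,0,14.8,-32.5,0,1],[0,0,0,14.8,-32.5,0,1],[0,0,0,14.8,-32.5,0,1],[0,0,0,14.8,-32.5,0,1],[0,0,0,14.8,-32.5,0,1],[0,0,0,14.8,-32.5,0,1],[0,0,0,14.8,-32.5,0,1]]}}

```text
time: 1.1
position: [360.2, -255.1, 231.2]
ee_rot: [[0.996, -0.091, -0.0], [-0.091, -0.996, 0.0], [-0.0, -0.0, -1.0]]
wrist_force: [-0.0, -0.1, -0.1]
finger_gap: 85.7
finger_force: 0.0
```

Emit:
{"fn": "drive_tool", "kwargs": {"increments": [[0,0,0,14.8,-32.5,0,1],[0,0,0,14.8,-32.5,0,1],[0,0,0,14.8,-32.5,0,1],[0,0,0,14.8,-32.5,0,1],[0,0,0,14.8,-32.5,0,1],[0,0,0,14.8,-32.5,0,1],[0,0,0,14.8,-32.5,0,1],[0,0,0,14.8,-32.5,0,1],[0,0,0,0,0,0,1],[0,0,0,0,0,0,1],[0,0,0,0,0,0,1]]}}

```text
time: 2.02
position: [501.0, -8.8, 231.0]
ee_rot: [[0.996, -0.091, -0.001], [-0.091, -0.996, -0.0], [-0.001, 0.0, -1.0]]
wrist_force: [1.0, -0.2, 0.2]
finger_gap: 85.6
finger_force: 0.0
```

```bash
cat >> h.py <<'E'
def go(x,y,z,yaw=None):
    s=robot.observe(); R=np.array(s['ee_rot']); p=np.array(s['position']); a=np.degrees(np.arctan2(R[1,0],R[0,0]))
    print('t',round(s['time'],2),'p',p.round(1),'yaw',a.round(2),'z',R[:,2].round(3),'gap',round(s['finger_gap'],1))
    print('tool delta',(R.T@(np.array([x,y,z])-p)).round(1))
E
python3 - <<'E'
from h import *
go(501,-8,50)
im,d=robot.camera('wrist'); save('w0',im); p=robot.camera_params('wrist'); print(p['mtx'])
E
```

```text
t 2.02 p [501.   -8.8 231. ] yaw -5.21 z [-0.001 -0.    -1.   ] gap 85.6
tool delta [ 1.00e-01 -8.00e-01  1.81e+02]
[[297.31863964   0.         253.92332058]
 [  0.         297.31863964 193.10456318]
 [  0.           0.           1.        ]]
```

View pics/w0.png

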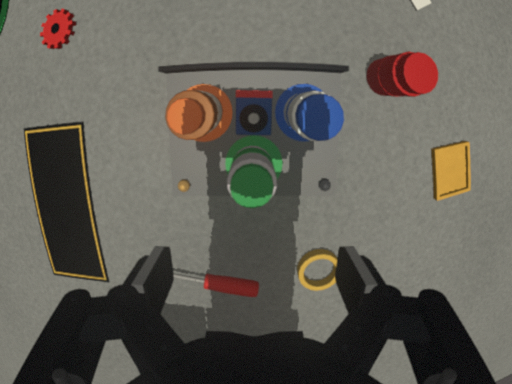

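The wrist view shows the can's cap at (252,185), centred between the fingers (171 and 340). I'm descending.

Emit:
{"fn": "drive_tool", "kwargs": {"increments": [[0,0,0,0,0,18,1],[0,0,0,0,0,18,1],[0,0,0,0,0,18,1],[0,0,0,0,0,18,1],[0,0,0,0,0,18,1],[0,0,0,0,0,18,1],[0,0,0,0,0,18,1],[0,0,0,0,0,18,1],[0,0,0,0,0,18,1],[0,0,0,0,0,19,1],[0,0,0,0,0,0,1],[0,0,0,0,0,0,1]]}}

```text
time: 3.07
position: [500.8, -9.5, 50.2]
ee_rot: [[0.996, -0.093, -0.002], [-0.093, -0.996, 0.0], [-0.002, -0.0, -1.0]]
wrist_force: [-0.8, -0.4, -0.5]
finger_gap: 85.4
finger_force: 0.0
```

Emit:
{"fn": "drive_tool", "kwargs": {"increments": [[0,0,0,0,0,0,0.7],[0,0,0,0,0,0,0.65],[0,0,0,0,0,0,0.6],[0,0,0,0,0,0,0.55],[0,0,0,0,0,0,0.4],[0,0,0,0,0,0,0.3],[0,0,0,0,0,0,0.3],[0,0,0,0,0,0,0.3],[0,0,0,0,0,0,0.3],[0,0,0,0,0,0,0.3]]}}

```text
time: 3.9
position: [502.0, -8.8, 51.5]
ee_rot: [[0.996, -0.091, 0.002], [-0.091, -0.996, -0.0], [0.002, 0.0, -1.0]]
wrist_force: [-1.1, -0.1, 8.8]
finger_gap: 49.1
finger_force: 60.8
```

Emit:
{"fn": "drive_tool", "kwargs": {"increments": [[0,0,0,0,0,-10,0.3],[0,0,0,0,0,-26,0.3],[0,0,0,0,0,-26,0.3],[0,0,0,0,0,-26,0.3],[0,0,0,0,0,-26,0.3],[0,0,0,0,0,-26,0.3],[0,0,0,-7,-15,0,0.3],[0,0,0,-14.4,-30,0,0.3],[0,0,0,-14.4,-30,0,0.3],[0,0,0,-14.4,-30,0,0.3],[0,0,0,-14.4,-30,0,0.3],[0,0,0,-14.4,-30,0,0.3]]}}

```text
time: 4.9
position: [436.8, 164.2, 191.2]
ee_rot: [[0.996, -0.091, 0.001], [-0.091, -0.996, 0.0], [0.001, -0.0, -1.0]]
wrist_force: [0.5, 0.1, -2.1]
finger_gap: 48.7
finger_force: 62.7
```

Emit:
{"fn": "drive_tool", "kwargs": {"increments": [[0,0,0,-14.4,-30,0,0.3],[0,0,0,-14.4,-30,0,0.3],[0,0,0,-14.4,-30,0,0.3],[0,0,0,-14.4,-30,0,0.3],[0,0,0,-7.5,-14,0,0.3],[0,0,0,0,0,0,0.3],[0,0,0,0,0,0,0.3],[0,0,0,0,0,0,0.3]]}}

```text
time: 5.57
position: [385.2, 301.8, 190.7]
ee_rot: [[0.996, -0.091, 0.0], [-0.091, -0.996, -0.0], [0.0, 0.0, -1.0]]
wrist_force: [0.2, 0.2, -2.2]
finger_gap: 48.9
finger_force: 62.8
```

```bash
python3 - <<'E'
from h import *
go(384.9,301.6,47)
im,d=robot.camera('top'); print('mat', rect('top',win(mask(im,15,32,80,60),70,160,165,310),3)); 
E
```

```text
t 5.57 p [385.2 301.8 190.7] yaw -5.23 z [ 0. -0. -1.] gap 48.9
tool delta [ -0.3   0.2 143.7]
mat (array([464. , 294.3]), array([117.2, 255.1]), 84.1)
```

Emit:
{"fn": "drive_tool", "kwargs": {"increments": [[0,0,0,0,0,24,0.3],[0,0,0,0,0,24,0.3],[0,0,0,0,0,24,0.3],[0,0,0,0,0,24,0.3],[0,0,0,0,0,24,0.3],[0,0,0,0,0,14,0.3],[0,0,0,0,0,6,0.3],[0,0,0,0,0,2,0.3],[0,0,0,0,0,1,0.3],[0,0,0,0,0,1,0.3],[0,0,0,0,0,0,0.3],[0,0,0,0,0,0,0.3]]}}

```text
time: 6.62
position: [385.6, 302.5, 47.0]
ee_rot: [[0.996, -0.091, 0.001], [-0.091, -0.996, 0.001], [0.001, -0.001, -1.0]]
wrist_force: [-0.1, 0.0, -2.0]
finger_gap: 48.7
finger_force: 62.8
```

Emit:
{"fn": "drive_tool", "kwargs": {"increments": [[0,0,0,0,0,0,0.6],[0,0,0,0,0,0,0.65],[0,0,0,0,0,0,0.7],[0,0,0,0,0,0,0.8],[0,0,0,0,0,0,1],[0,0,0,0,0,0,1],[0,0,0,0,0,0,1],[0,0,0,0,0,0,1],[0,0,0,0,0,0,1]]}}

```text
time: 7.37
position: [385.2, 302.3, 46.3]
ee_rot: [[0.996, -0.091, 0.0], [-0.091, -0.996, 0.0], [0.0, -0.0, -1.0]]
wrist_force: [-0.3, -1.0, -0.1]
finger_gap: 85.1
finger_force: 0.0
```

Emit:
{"fn": "drive_tool", "kwargs": {"increments": [[0,0,0,0,0,-15,1],[0,0,0,0,0,-26,1],[0,0,0,0,0,-26,1],[0,0,0,0,0,-26,1],[0,0,0,0,0,-26,1],[0,0,0,0,0,-26,1],[0,0,0,21,24,0,1],[0,0,0,21,24,0,1],[0,0,0,21,24,0,1],[0,0,0,21,24,0,1],[0,0,0,21,24,0,1],[0,0,0,21,24,0,1]]}}

```text
time: 8.37
position: [498.2, 145.9, 191.4]
ee_rot: [[0.996, -0.091, 0.0], [-0.091, -0.996, 0.0], [0.0, -0.0, -1.0]]
wrist_force: [-0.0, -0.3, -0.3]
finger_gap: 85.3
finger_force: 0.0
```

Emit:
{"fn": "drive_tool", "kwargs": {"increments": [[0,0,0,21,24,0,1],[0,0,0,21,24,0,1],[0,0,0,21,24,0,1],[0,0,0,21,22,0,1],[0,0,0,0,0,0,1],[0,0,0,0,0,0,1],[0,0,0,0,0,0,1]]}}

```text
time: 8.95
position: [572.1, 46.4, 191.0]
ee_rot: [[0.996, -0.091, -0.001], [-0.091, -0.996, 0.0], [-0.001, -0.0, -1.0]]
wrist_force: [-0.9, 0.3, 0.2]
finger_gap: 85.1
finger_force: 0.0
```

```bash
python3 - <<'E'
from h import *
go(572.5,46.8,50)
im,d=robot.camera('top'); P=pts('top',d)
m=win(mask(im,*HUES['green']),90,130,230,320)&(P[...,2]>90); e=cv2.minEnclosingCircle(ray('top',box(m),103).astype(np.float32)); print('can',e)
m=win(mask(im,*HUES['green']),230,290,190,250); e=cv2.minEnclosingCircle(ray('top',box(m),8).astype(np.float32)); print('gpad',e)
im,d=robot.camera('wrist'); save('w1',im)
E
```

```text
t 8.95 p [572.1  46.4 191. ] yaw -5.25 z [-0.001  0.    -1.   ] gap 85.1
tool delta [  0.5  -0.4 141. ]
can ((385.1986999511719, 296.1876220703125), 18.485248565673828)Traceback (most recent call last):
  File "<stdin>", line 5, in <module>
  File "h.py", line 17, in box
    c=max(cv2.findContours(m.astype(np.uint8),cv2.RETR_EXTERNAL,cv2.CHAIN_APPROX_NONE)[0],key=cv2.contourArea); return c[:,0]
ValueError: max() iterable argument is empty
```

```bash
python3 - <<'E'
from h import *
im,d=robot.camera('wrist'); save('w1',im)
E
```

```text
(no output)
```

View pics/w1.png

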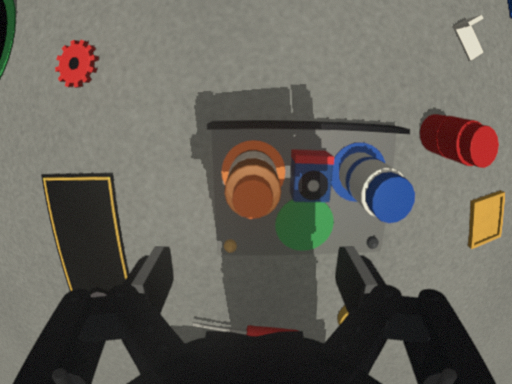

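The bottle cap at (253,190) is centred, and the green pad at (304,225) is free. I'm descending.

Emit:
{"fn": "drive_tool", "kwargs": {"increments": [[0,0,0,0,0,18,1],[0,0,0,0,0,18,1],[0,0,0,0,0,18,1],[0,0,0,0,0,18,1],[0,0,0,0,0,18,1],[0,0,0,0,0,18,1],[0,0,0,0,0,18,1],[0,0,0,0,0,15,1],[0,0,0,0,0,0,1],[0,0,0,0,0,0,1]]}}

```text
time: 9.88
position: [572.1, 46.8, 50.3]
ee_rot: [[0.996, -0.09, -0.001], [-0.09, -0.996, 0.0], [-0.001, 0.0, -1.0]]
wrist_force: [-0.6, -0.7, 0.7]
finger_gap: 85.5
finger_force: 0.0
```

Emit:
{"fn": "drive_tool", "kwargs": {"increments": [[0,0,0,0,0,0,0.7],[0,0,0,0,0,0,0.65],[0,0,0,0,0,0,0.6],[0,0,0,0,0,0,0.55],[0,0,0,0,0,0,0.4],[0,0,0,0,0,0,0.3],[0,0,0,0,0,0,0.3],[0,0,0,0,0,0,0.3],[0,0,0,0,0,0,0.3],[0,0,0,0,0,0,0.3]]}}

```text
time: 10.72
position: [573.2, 46.2, 51.5]
ee_rot: [[0.996, -0.091, 0.002], [-0.091, -0.996, 0.0], [0.002, -0.0, -1.0]]
wrist_force: [-1.7, 1.7, 6.9]
finger_gap: 48.7
finger_force: 61.0
```

Emit:
{"fn": "drive_tool", "kwargs": {"increments": [[0,0,0,0,0,-10,0.3],[0,0,0,0,0,-26,0.3],[0,0,0,0,0,-26,0.3],[0,0,0,0,0,-26,0.3],[0,0,0,0,0,-26,0.3],[0,0,0,0,0,-26,0.3],[0,0,0,-7,-12,0,0.3],[0,0,0,-14,-26,0,0.3],[0,0,0,-14,-26,0,0.3],[0,0,0,-14,-26,0,0.3],[0,0,0,-14,-26,0,0.3],[0,0,0,-14,-26,0,0.3]]}}

```text
time: 11.72
position: [507.5, 195.8, 190.2]
ee_rot: [[0.996, -0.091, -0.001], [-0.091, -0.996, -0.0], [-0.001, 0.0, -1.0]]
wrist_force: [0.3, -0.2, -2.6]
finger_gap: 49.0
finger_force: 62.6
```

Emit:
{"fn": "drive_tool", "kwargs": {"increments": [[0,0,0,-14,-26,0,0.3],[0,0,0,-14,-26,0,0.3],[0,0,0,-14,-26,0,0.3],[0,0,0,-11,-16.4,0,0.3],[0,0,0,0,0,0,0.3],[0,0,0,0,0,0,0.3],[0,0,0,0,0,20,0.3],[0,0,0,0,0,24,0.3],[0,0,0,0,0,24,0.3],[0,0,0,0,0,24,0.3],[0,0,0,0,0,0,0.3],[0,0,0,0,0,0,0.3]]}}

```text
time: 12.72
position: [464.5, 292.4, 97.9]
ee_rot: [[0.996, -0.092, -0.002], [-0.092, -0.996, -0.001], [-0.002, 0.001, -1.0]]
wrist_force: [-0.8, 0.0, -1.2]
finger_gap: 48.8
finger_force: 62.8
```

Emit:
{"fn": "drive_tool", "kwargs": {"increments": [[0,0,0,0,0,24,0.3],[0,0,0,0,0,16,0.3],[0,0,0,0,0,7,0.3],[0,0,0,0,0,2,0.3],[0,0,0,0,0,1,0.3],[0,0,0,0,0,1,0.3],[0,0,0,0,0,0,0.3],[0,0,0,0,0,0,0.3]]}}

```text
time: 13.38
position: [465.1, 293.6, 48.1]
ee_rot: [[0.996, -0.091, 0.001], [-0.091, -0.996, 0.001], [0.001, -0.001, -1.0]]
wrist_force: [-0.0, 0.1, -2.5]
finger_gap: 49.1
finger_force: 62.9
```

Emit:
{"fn": "drive_tool", "kwargs": {"increments": [[0,0,0,0,0,0,0.6],[0,0,0,0,0,0,0.65],[0,0,0,0,0,0,0.7],[0,0,0,0,0,0,0.8],[0,0,0,0,0,0,1],[0,0,0,0,0,0,1],[0,0,0,0,0,0,1],[0,0,0,0,0,0,1],[0,0,0,0,0,0,1]]}}

```text
time: 14.13
position: [464.7, 293.4, 47.3]
ee_rot: [[0.996, -0.091, 0.0], [-0.091, -0.996, 0.0], [0.0, -0.0, -1.0]]
wrist_force: [0.1, -0.2, -0.7]
finger_gap: 85.3
finger_force: 0.0
```

Emit:
{"fn": "drive_tool", "kwargs": {"increments": [[0,0,0,0,0,-15,1],[0,0,0,0,0,-26,1],[0,0,0,0,0,-26,1],[0,0,0,0,0,-26,1],[0,0,0,0,0,-26,1],[0,0,0,0,0,-25,1],[0,0,0,11,31,0,1],[0,0,0,11,31,0,1],[0,0,0,11,31,0,1],[0,0,0,11,31,0,1],[0,0,0,11,31,0,1],[0,0,0,11,31,0,1]]}}

```text
time: 15.13
position: [513.5, 100.6, 191.4]
ee_rot: [[0.996, -0.091, 0.0], [-0.091, -0.996, 0.0], [0.0, -0.0, -1.0]]
wrist_force: [0.7, -0.1, 0.1]
finger_gap: 85.6
finger_force: 0.0
```

Emit:
{"fn": "drive_tool", "kwargs": {"increments": [[0,0,0,11,31,0,1],[0,0,0,11,31,0,1],[0,0,0,11,31,0,1],[0,0,0,11,31,0,1],[0,0,0,11,31,0,1],[0,0,0,8,18,0,1],[0,0,0,0,0,0,1],[0,0,0,0,0,0,1]]}}

```text
time: 15.8
position: [560.3, -76.5, 191.0]
ee_rot: [[0.996, -0.093, -0.0], [-0.093, -0.996, 0.0], [-0.0, -0.0, -1.0]]
wrist_force: [-0.3, 0.1, -0.2]
finger_gap: 85.8
finger_force: 0.0
```

```bash
python3 - <<'E'
from h import *
go(560.6,-76,50)
im,d=robot.camera('wrist'); save('w2',im)
E
```

```text
t 15.8 p [560.3 -76.5 191. ] yaw -5.33 z [-0.  0. -1.] gap 85.8
tool delta [  0.3  -0.5 141. ]
```

View pics/w2.png

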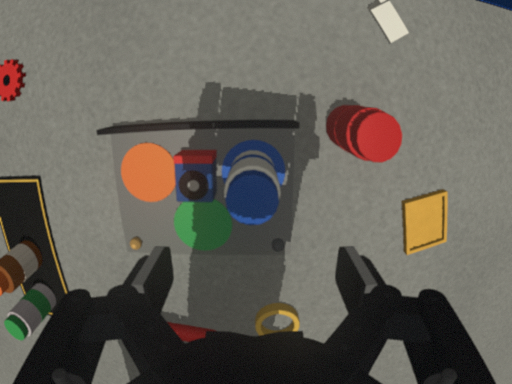

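The jar lid at (253,190) is centred, and the bottle and can stand on the mat at lower left. I'm descending on the jar.

Emit:
{"fn": "drive_tool", "kwargs": {"increments": [[0,0,0,0,0,18,1],[0,0,0,0,0,18,1],[0,0,0,0,0,18,1],[0,0,0,0,0,18,1],[0,0,0,0,0,18,1],[0,0,0,0,0,18,1],[0,0,0,0,0,18,1],[0,0,0,0,0,15,1],[0,0,0,0,0,0,1],[0,0,0,0,0,0,1]]}}

```text
time: 16.68
position: [560.0, -74.8, 50.2]
ee_rot: [[0.996, -0.09, -0.001], [-0.09, -0.996, 0.0], [-0.001, -0.0, -1.0]]
wrist_force: [-0.4, -0.5, 0.4]
finger_gap: 85.7
finger_force: 0.0
```

Emit:
{"fn": "drive_tool", "kwargs": {"increments": [[0,0,0,0,0,0,0.7],[0,0,0,0,0,0,0.65],[0,0,0,0,0,0,0.6],[0,0,0,0,0,0,0.55],[0,0,0,0,0,0,0.4],[0,0,0,0,0,0,0.3],[0,0,0,0,0,0,0.3],[0,0,0,0,0,0,0.3],[0,0,0,0,0,0,0.3],[0,0,0,0,0,0,0.3]]}}

```text
time: 17.52
position: [560.9, -75.9, 51.5]
ee_rot: [[0.996, -0.091, 0.002], [-0.091, -0.996, -0.0], [0.002, -0.0, -1.0]]
wrist_force: [-1.6, 1.6, 6.7]
finger_gap: 48.8
finger_force: 61.3
```

Emit:
{"fn": "drive_tool", "kwargs": {"increments": [[0,0,0,0,0,-10,0.3],[0,0,0,0,0,-26,0.3],[0,0,0,0,0,-26,0.3],[0,0,0,0,0,-26,0.3],[0,0,0,0,0,-26,0.3],[0,0,0,0,0,-26,0.3],[0,0,0,-2,-15,0,0.3],[0,0,0,-4,-31,0,0.3],[0,0,0,-4,-31,0,0.3],[0,0,0,-4,-31,0,0.3],[0,0,0,-4,-31,0,0.3],[0,0,0,-4,-31,0,0.3]]}}

```text
time: 18.52
position: [553.6, 96.8, 191.2]
ee_rot: [[0.996, -0.091, 0.0], [-0.091, -0.996, 0.0], [0.0, -0.0, -1.0]]
wrist_force: [0.1, 0.5, -3.1]
finger_gap: 48.8
finger_force: 62.6
```

Emit:
{"fn": "drive_tool", "kwargs": {"increments": [[0,0,0,-4,-31,0,0.3],[0,0,0,-4,-31,0,0.3],[0,0,0,-4,-31,0,0.3],[0,0,0,-4,-31,0,0.3],[0,0,0,-4,-31,0,0.3],[0,0,0,-4,-21,0,0.3],[0,0,0,-3,-12.7,0,0.3],[0,0,0,0,0,0,0.3],[0,0,0,0,0,20,0.3],[0,0,0,0,0,24,0.3],[0,0,0,0,0,24,0.3],[0,0,0,0,0,0,0.3]]}}

```text
time: 19.52
position: [542.3, 283.6, 118.3]
ee_rot: [[0.996, -0.092, -0.006], [-0.092, -0.996, -0.003], [-0.006, 0.004, -1.0]]
wrist_force: [-0.8, -0.7, -2.1]
finger_gap: 48.8
finger_force: 62.7
```

Emit:
{"fn": "drive_tool", "kwargs": {"increments": [[0,0,0,0,0,24,0.3],[0,0,0,0,0,24,0.3],[0,0,0,0,0,16,0.3],[0,0,0,0,0,7,0.3],[0,0,0,0,0,2,0.3],[0,0,0,0,0,1,0.3],[0,0,0,0,0,1,0.3],[0,0,0,0,0,0,0.3],[0,0,0,0,0,0,0.3]]}}

```text
time: 20.27
position: [544.7, 285.9, 48.2]
ee_rot: [[0.996, -0.091, 0.001], [-0.091, -0.996, 0.001], [0.001, -0.001, -1.0]]
wrist_force: [-0.4, -0.1, -2.0]
finger_gap: 48.9
finger_force: 62.7
```

Emit:
{"fn": "drive_tool", "kwargs": {"increments": [[0,0,0,0,0,1,0.3],[0,0,0,0,0,0,0.3],[0,0,0,0,0,0,0.6],[0,0,0,0,0,0,0.65],[0,0,0,0,0,0,0.7],[0,0,0,0,0,0,0.8],[0,0,0,0,0,0,1],[0,0,0,0,0,0,1],[0,0,0,0,0,0,1],[0,0,0,0,0,0,1]]}}

```text
time: 21.1
position: [544.3, 285.8, 46.3]
ee_rot: [[0.996, -0.091, -0.0], [-0.091, -0.996, 0.0], [-0.0, -0.0, -1.0]]
wrist_force: [-0.4, 0.0, -0.1]
finger_gap: 85.7
finger_force: 0.0
```

Emit:
{"fn": "drive_tool", "kwargs": {"increments": [[0,0,0,0,0,-15,1],[0,0,0,0,0,-26,1],[0,0,0,0,0,-26,1],[0,0,0,0,0,-26,1],[0,0,0,0,0,-26,1],[0,0,0,0,0,-26,1],[0,0,0,0,0,-20,1],[0,0,0,0,0,0,1]]}}

```text
time: 21.77
position: [545.9, 286.5, 215.9]
ee_rot: [[0.996, -0.091, 0.006], [-0.091, -0.996, 0.003], [0.006, -0.003, -1.0]]
wrist_force: [-0.2, -0.4, -0.1]
finger_gap: 85.6
finger_force: 0.0
```

```bash
python3 - <<'E'
from h import *
im,d=robot.camera('top'); save('t3',im)
P=pts('top',d)
for c in ('orange','blue','green'):
    m=win(mask(im,*HUES[c]),205,325,150,245); 
    if m.sum()>300: print(c,np.round(cv2.minEnclosingCircle(ray('top',box(m),8).astype(np.float32))[0],1),m.sum())
m=win((P[...,2]>32)&(P[...,2]<50),245,282,172,206); print('head',rect('top',m,42),m.sum())
m=win((P[...,2]>12),245,282,172,206); 
red=win(mask(im,0,4)|mask(im,172,180),245,282,165,206); print('red',rect('top',red,42))
go(566,-14,60)
E
```

```text
orange [571.8  47.2] 879
blue [560.7 -76.3] 966
green [501.5  -8.7] 795
head (array([567. , -15.1]), array([39.7, 51.1]), 84.0) 495
red (array([587.7, -17.1]), array([39. ,  7.3]), 83.9)
t 21.82 p [545.1 286.1 213.4] yaw -5.23 z [ 0.004  0.002 -1.   ] gap 85.6
tool delta [ 47.6 297.3 153. ]
```

View pics/t3.png

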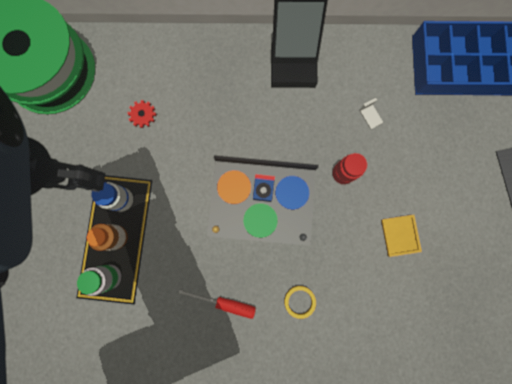

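The top view shows all three containers upright on the mat (blue 115,195; orange 107,237; green 98,280). The head is untouched at (263,188) and the pads are free.

Emit:
{"fn": "drive_tool", "kwargs": {"increments": [[0,0,0.7,4.8,29.8,0,1],[0,0,0,4.8,29.8,0,1],[0,0,0,4.8,29.8,0,1],[0,0,0,4.8,29.8,0,1],[0,0,0,4.8,29.8,0,1],[0,0,0,4.8,29.8,0,1],[0,0,0,4.8,29.8,0,1],[0,0,0,4.8,29.8,0,1],[0,0,0,4.8,29.8,0,1],[0,0,0,4.8,29.8,0,1],[0,0,0,0,0,0,1],[0,0,0,0,0,0,1]]}}

```text
time: 22.82
position: [561.2, -16.7, 210.1]
ee_rot: [[0.994, -0.106, -0.002], [-0.106, -0.994, 0.0], [-0.002, -0.0, -1.0]]
wrist_force: [0.2, -0.0, 0.3]
finger_gap: 85.3
finger_force: 0.0
```

Emit:
{"fn": "drive_tool", "kwargs": {"increments": [[0,0,0,0,0,24,1],[0,0,0,0,0,24,1],[0,0,0,0,0,24,1],[0,0,0,0,0,24,1],[0,0,0,0,0,24,1],[0,0,0,0,0,0,1],[0,0,0,0,0,0,1],[0,0,0,0,0,0,1]]}}

```text
time: 23.48
position: [562.2, -15.1, 92.3]
ee_rot: [[0.995, -0.103, 0.001], [-0.103, -0.995, -0.0], [0.001, -0.0, -1.0]]
wrist_force: [0.0, -0.1, 0.2]
finger_gap: 85.3
finger_force: 0.0
```

```bash
python3 - <<'E'
from h import *
go(566.5,-15,9)
im,d=robot.camera('wrist'); save('w4',im)
E
```

```text
t 23.48 p [562.2 -15.1  92.3] yaw -5.9 z [ 0.001 -0.    -1.   ] gap 85.3
tool delta [ 4.2 -0.5 83.3]
```

View pics/w4.png

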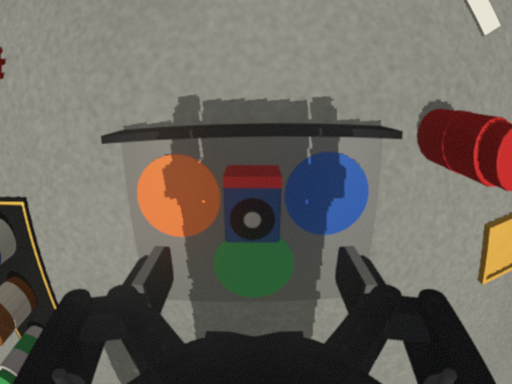

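The head at (252,205) is centred between the fingers and square with them. I'm lowering by 83 mm, with 4 mm forward.

Emit:
{"fn": "drive_tool", "kwargs": {"increments": [[0,0,0,4,-0.5,15,1],[0,0,0,0,0,18,1],[0,0,0,0,0,18,1],[0,0,0,0,0,15,1],[0,0,0,0,0,10,1],[0,0,0,0,0,5,1],[0,0,0,0,0,2,1],[0,0,0,0,0,0,1],[0,0,0,0,0,0,1],[0,0,0,0,0,0,1]]}}

```text
time: 24.37
position: [566.2, -15.5, 9.1]
ee_rot: [[0.995, -0.103, 0.001], [-0.103, -0.995, -0.0], [0.001, -0.0, -1.0]]
wrist_force: [0.5, -0.1, 0.8]
finger_gap: 85.7
finger_force: 0.0
```

Emit:
{"fn": "drive_tool", "kwargs": {"increments": [[0,0,0,0,0,0,0.7],[0,0,0,0,0,0,0.6],[0,0,0,0,0,0,0.55],[0,0,0,0,0,0,0.5],[0,0,0,0,0,0,0.45],[0,0,0,0,0,0,0.35],[0,0,0,0,0,0,0.25],[0,0,0,0,0,0,0.2],[0,0,0,0,0,0,0.2],[0,0,0,0,0,0,0.2],[0,0,0,0,0,0,0.2]]}}

```text
time: 25.28
position: [565.9, -15.5, 8.6]
ee_rot: [[0.995, -0.103, 0.0], [-0.103, -0.995, 0.0], [0.0, -0.0, -1.0]]
wrist_force: [-1.6, 0.9, 5.4]
finger_gap: 39.2
finger_force: 59.9
```

Emit:
{"fn": "drive_tool", "kwargs": {"increments": [[0,0,0,0,0,-10,0.2],[0,0,0,0,0,-20,0.2],[0,0,0,0,0,-26,0.2],[0,0,0,0,0,-26,0.2],[0,0,0,0,0,-26,0.2],[0,0,0,0,0,-26,0.2],[0,0,0,0,0,-26,0.2],[0,0,0,0,0,-20,0.2],[0,0,0,0,0,0,0.2],[0,0,0,0,0,0,0.2]]}}

```text
time: 26.12
position: [565.7, -15.5, 189.0]
ee_rot: [[0.995, -0.103, 0.001], [-0.103, -0.995, -0.0], [0.001, 0.0, -1.0]]
wrist_force: [0.4, -0.2, -2.8]
finger_gap: 38.9
finger_force: 60.7
```

```bash
python3 - <<'E'
from h import *
a=np.radians(8.7); s=robot.observe();p=np.array(s['position'])
go(472.5,-302,p[2])
im,d=robot.camera('wrist'); save('w5',im)
E
```

```text
t 26.12 p [565.7 -15.5 189. ] yaw -5.94 z [ 0.001 -0.    -1.   ] gap 38.9
tool delta [-6.310e+01  2.946e+02 -1.000e-01]
```

View pics/w5.png

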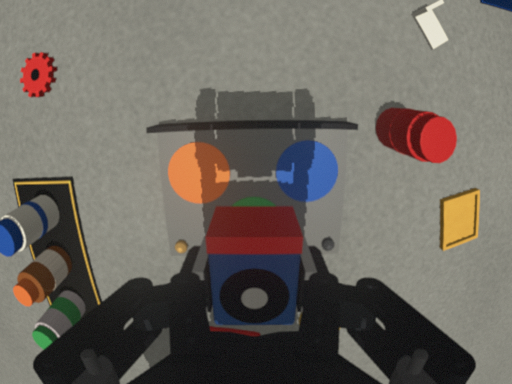

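The head is held and level in the gripper at (254,270). I'm carrying it to the cradle.

Emit:
{"fn": "drive_tool", "kwargs": {"increments": [[0,0,0,-3,15,0,0.2],[0,0,0,-6,28,0,0.2],[0,0,0,-6,28,0,0.2],[0,0,0,-6,28,0,0.2],[0,0,0,-6,28,0,0.2],[0,0,0,-6,28,0,0.2],[0,0,0,-6,28,0,0.2],[0,0,0,-6,28,0,0.2],[0,0,0,-6,28,0,0.2],[0,0,0,-6,28,0,0.2],[0,0,0,-6,27.6,0,0.2]]}}

```text
time: 27.08
position: [471.2, -302.8, 186.6]
ee_rot: [[0.995, -0.103, -0.002], [-0.103, -0.995, 0.002], [-0.003, -0.002, -1.0]]
wrist_force: [0.3, 0.7, -1.7]
finger_gap: 39.1
finger_force: 60.8
```

Emit:
{"fn": "drive_tool", "kwargs": {"increments": [[0,0,-4.9,0,0,0,0.2],[0,0,-4.9,0,0,0,0.2],[0,0,-4.8,0,0,0,0.2],[0,0,0,0,0,24,0.2],[0,0,0,0,0,24,0.2],[0,0,0,0,0,24,0.2],[0,0,0,0,0,24,0.2],[0,0,0,0,0,0,0.2],[0,0,0,0,0,0,0.2],[0,0,0,0,0,0,0.2]]}}

```text
time: 27.92
position: [472.8, -302.1, 92.8]
ee_rot: [[0.989, 0.151, 0.0], [0.151, -0.989, -0.0], [0.0, 0.0, -1.0]]
wrist_force: [-0.3, 0.1, -1.4]
finger_gap: 39.1
finger_force: 60.9
```

```bash
python3 - <<'E'
from h import *
go(472.3,-302,7.6)
im,d=robot.camera('wrist'); save('w6',im)
E
```

```text
t 27.92 p [ 472.8 -302.1   92.8] yaw 8.67 z [ 0. -0. -1.] gap 39.1
tool delta [-0.4 -0.2 85.2]
```

View pics/w6.png

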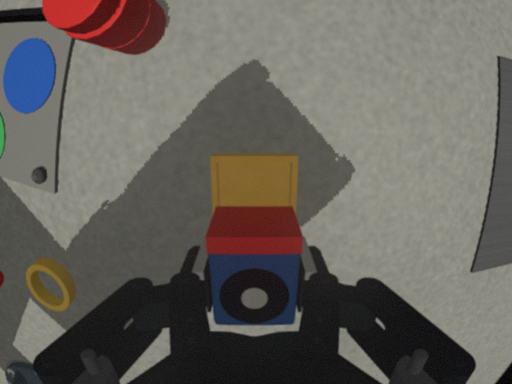

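The head and cradle line up (both centred at column 254) and are parallel. I'm lowering.

Emit:
{"fn": "drive_tool", "kwargs": {"increments": [[0,0,0,0,0,24,0.2],[0,0,0,0,0,24,0.2],[0,0,0,0,0,18,0.2],[0,0,0,0,0,8,0.2],[0,0,0,0,0,4,0.2],[0,0,0,0,0,2,0.2],[0,0,0,0,0,1.5,0.2],[0,0,0,0,0,1,0.2],[0,0,0,0,0,1,0.2],[0,0,0,0,0,0,0.2],[0,0,0,0,0,0,0.2]]}}

```text
time: 28.88
position: [472.7, -302.1, 9.1]
ee_rot: [[0.989, 0.151, 0.0], [0.151, -0.989, -0.0], [0.0, 0.0, -1.0]]
wrist_force: [-0.3, -0.8, -1.7]
finger_gap: 39.1
finger_force: 61.1
```

Emit:
{"fn": "drive_tool", "kwargs": {"increments": [[0,0,0,0,0,0.8,0.2],[0,0,0,0,0,0.6,0.2],[0,0,0,0,0,0,0.2],[0,0,0,0,0,0,0.2]]}}

```text
time: 29.22
position: [472.6, -302.1, 7.6]
ee_rot: [[0.989, 0.151, 0.0], [0.151, -0.989, -0.0], [0.0, 0.0, -1.0]]
wrist_force: [-0.5, 0.6, 3.6]
finger_gap: 39.0
finger_force: 61.3
```

Emit:
{"fn": "drive_tool", "kwargs": {"increments": [[0,0,0,0,0,0,0.5],[0,0,0,0,0,0,0.6],[0,0,0,0,0,0,0.7],[0,0,0,0,0,0,0.8],[0,0,0,0,0,0,1],[0,0,0,0,0,0,1],[0,0,0,0,0,0,1],[0,0,0,0,0,0,1],[0,0,0,0,0,0,1],[0,0,0,0,0,-15,1],[0,0,0,0,0,-25,1],[0,0,0,0,0,-25,1]]}}

```text
time: 30.22
position: [472.0, -301.6, 73.1]
ee_rot: [[0.989, 0.151, -0.002], [0.151, -0.989, 0.001], [-0.001, -0.001, -1.0]]
wrist_force: [0.4, -0.3, -0.2]
finger_gap: 84.1
finger_force: 0.0
```

Emit:
{"fn": "drive_tool", "kwargs": {"increments": [[0,0,0,0,0,-30,1],[0,0,0,0,0,-30,1],[0,0,0,0,0,-30,1],[0,0,4.9,0,0,-30,1],[0,0,4.9,0,0,0,1],[0,0,4.1,0,0,0,1],[0,0,0,0,0,0,1],[0,0,0,0,0,0,1]]}}

```text
time: 30.88
position: [472.3, -301.9, 192.6]
ee_rot: [[0.996, -0.089, -0.0], [-0.089, -0.996, 0.0], [-0.0, -0.0, -1.0]]
wrist_force: [0.2, -0.1, -0.1]
finger_gap: 85.0
finger_force: 0.0
```

```bash
python3 - <<'E'
from h import *
go(544.3,285.8,200)
im,d=robot.camera('scene'); P=pts('scene',d)
u=im[225:310,45:135,::-1]; cv2.imwrite('pics/s7.png',cv2.resize(u,None,fx=5,fy=5))
m=win((P[...,2]>36)&(P[...,2]<50),55,125,220,300); print('head',m.sum(),np.median(P[m],0).round(1),rect('scene',m,41))
im,d=robot.camera('wrist');save('w7',im)
E
```

```text
t 30.88 p [ 472.3 -301.9  192.6] yaw -5.1 z [-0.  0. -1.] gap 85.0
tool delta [  19.4 -591.7   -7.3]
head 543 [ 475.9 -303.5   39.5] (array([ 477.2, -303.2]), array([52.8, 40.3]), 8.5)
```

View pics/s7.png

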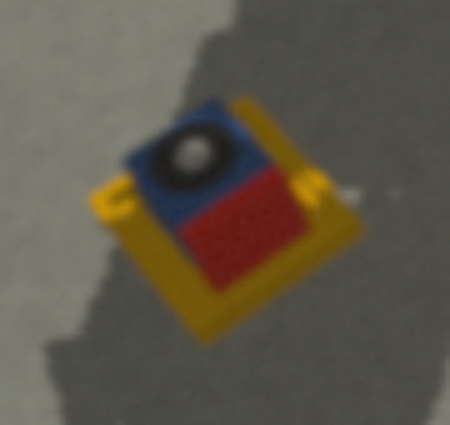

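The head sits flat and square in the cradle. Next I return the jar.

Emit:
{"fn": "drive_tool", "kwargs": {"increments": [[0,0,0,1,-20,0,1],[0,0,0,1.2,-36,0,1],[0,0,0,1.2,-36,0,1],[0,0,0,1.2,-36,0,1],[0,0,0,1.2,-36,0,1],[0,0,0,1.2,-36,0,1],[0,0,0,1.2,-36,0,1],[0,0,0,1.2,-36,0,1],[0,0,0,1.2,-36,0,1],[0,0,0,1.2,-36,0,1],[0,0,0,1.2,-36,0,1],[0,0,0,1.2,-36,0,1]]}}

```text
time: 31.98
position: [524.4, 112.8, 192.2]
ee_rot: [[0.996, -0.089, -0.001], [-0.089, -0.996, -0.0], [-0.001, 0.0, -1.0]]
wrist_force: [0.6, -0.2, -0.2]
finger_gap: 84.8
finger_force: 0.0
```

Emit:
{"fn": "drive_tool", "kwargs": {"increments": [[0,0,0,1.2,-36,0,1],[0,0,0,1.2,-36,0,1],[0,0,0,1.2,-36,0,1],[0,0,0,1.2,-36,0,1],[0,0,0,1.2,-31.7,0,1],[0,0,0,0,0,0,1],[0,0,0,0,0,0,1],[0,0,0,0,0,0,1]]}}

```text
time: 32.65
position: [546.4, 284.8, 191.9]
ee_rot: [[0.996, -0.09, -0.001], [-0.09, -0.996, -0.001], [-0.001, 0.001, -1.0]]
wrist_force: [-0.1, 0.2, -0.2]
finger_gap: 85.2
finger_force: 0.0
```

```bash
python3 - <<'E'
from h import *
go(544.3,285.8,47)
im,d=robot.camera('top'); P=pts('top',d)
m=win((P[...,2]>30)&(P[...,2]<50),370,430,205,265); print('head',rect('top',m,41)); print('cradle', rect('top',win((P[...,2]>7)&(P[...,2]<60),370,430,205,265),11))
im,d=robot.camera('wrist');save('w8',im)
E
```

```text
t 32.65 p [546.4 284.8 191.9] yaw -5.17 z [-0.001 -0.001 -1.   ] gap 85.2
tool delta [ -2.   -0.9 144.9]
head (array([ 474.6, -301. ]), array([49.9, 43.6]), 8.2)
cradle (array([ 472.5, -302.6]), array([77.7, 69.6]), 8.8)
```

View pics/w8.png

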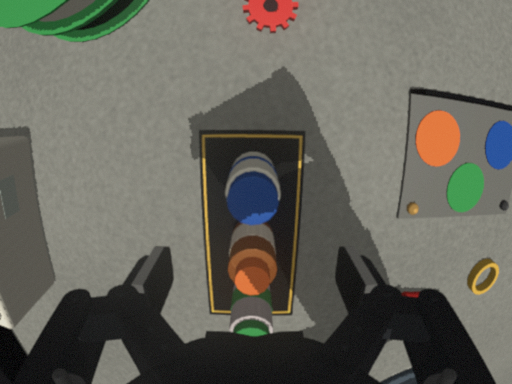

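The jar (252,190) is centred, and the head is about 2 mm from the cradle's middle. I'm descending.

Emit:
{"fn": "drive_tool", "kwargs": {"increments": [[0,0,0,-2,-0.9,20,1],[0,0,0,0,0,22,1],[0,0,0,0,0,22,1],[0,0,0,0,0,22,1],[0,0,0,0,0,22,1],[0,0,0,0,0,20,1],[0,0,0,0,0,12,1],[0,0,0,0,0,5,1],[0,0,0,0,0,0,1],[0,0,0,0,0,0,1]]}}

```text
time: 33.58
position: [545.3, 286.3, 48.3]
ee_rot: [[0.996, -0.092, 0.001], [-0.092, -0.996, 0.0], [0.001, -0.0, -1.0]]
wrist_force: [0.1, -0.2, -0.7]
finger_gap: 85.5
finger_force: 0.0
```

Emit:
{"fn": "drive_tool", "kwargs": {"increments": [[0,0,0,0,0,0,0.7],[0,0,0,0,0,0,0.65],[0,0,0,0,0,0,0.6],[0,0,0,0,0,0,0.55],[0,0,0,0,0,0,0.4],[0,0,0,0,0,0,0.3],[0,0,0,0,0,0,0.3],[0,0,0,0,0,0,0.3],[0,0,0,0,0,0,0.3],[0,0,0,0,0,0,0.3]]}}

```text
time: 34.42
position: [545.1, 286.6, 48.4]
ee_rot: [[0.996, -0.091, 0.001], [-0.091, -0.996, 0.0], [0.001, -0.0, -1.0]]
wrist_force: [-1.4, -1.8, 6.3]
finger_gap: 48.9
finger_force: 61.3
```

Emit:
{"fn": "drive_tool", "kwargs": {"increments": [[0,0,0,0,0,-10,0.3],[0,0,0,0,0,-26,0.3],[0,0,0,0,0,-26,0.3],[0,0,0,0,0,-26,0.3],[0,0,0,0,0,-26,0.3],[0,0,0,0,0,-26,0.3],[0,0,0,2,15,0,0.3],[0,0,0,4,31,0,0.3],[0,0,0,4,31,0,0.3],[0,0,0,4,31,0,0.3],[0,0,0,4,31,0,0.3],[0,0,0,4,31,0,0.3]]}}

```text
time: 35.42
position: [550.5, 113.3, 187.2]
ee_rot: [[0.996, -0.091, -0.001], [-0.091, -0.996, -0.0], [-0.001, 0.0, -1.0]]
wrist_force: [1.6, -0.5, -0.8]
finger_gap: 48.6
finger_force: 62.6
```

Emit:
{"fn": "drive_tool", "kwargs": {"increments": [[0,0,0,4,31,0,0.3],[0,0,0,4,31,0,0.3],[0,0,0,4,31,0,0.3],[0,0,0,4,31,0,0.3],[0,0,0,4,31,0,0.3],[0,0,0,4,21,0,0.3],[0,0,0,3,13.6,0,0.3],[0,0,0,0,0,0,0.3],[0,0,0,0,0,0,0.3],[0,0,0,0,0,24,0.3],[0,0,0,0,0,24,0.3],[0,0,0,0,0,24,0.3]]}}

```text
time: 36.42
position: [560.7, -74.7, 114.8]
ee_rot: [[0.996, -0.09, 0.001], [-0.09, -0.996, 0.0], [0.001, -0.0, -1.0]]
wrist_force: [-0.4, -0.4, -3.2]
finger_gap: 48.7
finger_force: 62.7
```

Emit:
{"fn": "drive_tool", "kwargs": {"increments": [[0,0,0,0,0,24,0.3],[0,0,0,0,0,16,0.3],[0,0,0,0,0,10,0.3],[0,0,0,0,0,6,0.3],[0,0,0,0,0,3,0.3],[0,0,0,0,0,0,0.3],[0,0,0,0,0,0,0.3],[0,0,0,0,0,0,0.3]]}}

```text
time: 37.08
position: [561.3, -76.1, 57.3]
ee_rot: [[0.996, -0.091, 0.001], [-0.091, -0.996, -0.0], [0.001, 0.0, -1.0]]
wrist_force: [-0.3, 0.2, -1.9]
finger_gap: 48.8
finger_force: 62.7
```

Emit:
{"fn": "drive_tool", "kwargs": {"increments": [[0,0,0,0,0,1.5,0.3],[0,0,0,0,0,1,0.3],[0,0,0,0,0,1,0.3],[0,0,0,0,0,0.7,0.3],[0,0,0,0,0,0,0.3],[0,0,0,0,0,0,0.3]]}}

```text
time: 37.58
position: [561.0, -76.2, 53.4]
ee_rot: [[0.996, -0.091, 0.001], [-0.091, -0.996, -0.0], [0.001, 0.0, -1.0]]
wrist_force: [-5.2, 0.5, 11.7]
finger_gap: 48.5
finger_force: 64.2
```

Emit:
{"fn": "drive_tool", "kwargs": {"increments": [[0,0,0,0,0,0,0.6],[0,0,0,0,0,0,0.65],[0,0,0,0,0,0,0.7],[0,0,0,0,0,0,0.8],[0,0,0,0,0,0,1],[0,0,0,0,0,0,1],[0,0,0,0,0,0,1],[0,0,0,0,0,0,1],[0,0,0,0,0,0,1]]}}

```text
time: 38.33
position: [560.7, -76.1, 52.2]
ee_rot: [[0.996, -0.091, -0.0], [-0.091, -0.996, 0.0], [-0.0, -0.0, -1.0]]
wrist_force: [0.2, -0.2, 1.3]
finger_gap: 85.7
finger_force: 0.0
```

Emit:
{"fn": "drive_tool", "kwargs": {"increments": [[0,0,0,0,0,-15,1],[0,0,0,0,0,-26,1],[0,0,0,0,0,-26,1],[0,0,0,0,0,-26,1],[0,0,0,0,0,-26,1],[0,0,0,0,0,-21,1],[0,0,0,-11,-31,0,1],[0,0,0,-11,-31,0,1],[0,0,0,-11,-31,0,1],[0,0,0,-11,-31,0,1],[0,0,0,-11,-31,0,1],[0,0,0,-11,-31,0,1]]}}

```text
time: 39.33
position: [511.3, 116.5, 192.3]
ee_rot: [[0.996, -0.091, 0.0], [-0.091, -0.996, 0.0], [0.0, -0.0, -1.0]]
wrist_force: [0.8, -0.1, -0.3]
finger_gap: 85.4
finger_force: 0.0
```

Emit:
{"fn": "drive_tool", "kwargs": {"increments": [[0,0,0,-11,-31,0,1],[0,0,0,-11,-31,0,1],[0,0,0,-11,-31,0,1],[0,0,0,-11,-31,0,1],[0,0,0,-11,-31,0,1],[0,0,0,-8,-18,0,1],[0,0,0,0,0,0,1],[0,0,0,0,0,0,1],[0,0,0,0,0,0,1]]}}

```text
time: 40.08
position: [465.1, 292.5, 192.1]
ee_rot: [[0.996, -0.091, -0.0], [-0.091, -0.996, -0.0], [-0.0, 0.0, -1.0]]
wrist_force: [-0.4, -0.2, -0.7]
finger_gap: 85.3
finger_force: 0.0
```

```bash
python3 - <<'E'
from h import *
go(464.7,293.4,48)
im,d=robot.camera('top'); P=pts('top',d)
t=win(mask(im,*HUES['blue']),205,325,150,245)&(P[...,2]>101); print(cv2.minEnclosingCircle(ray('top',box(t),108).astype(np.float32)))
E
```

```text
t 40.08 p [465.1 292.5 192.1] yaw -5.24 z [-0. -0. -1.] gap 85.3
tool delta [ -0.5  -0.9 144.1]
((560.2877807617188, -75.9079360961914), 20.869958877563477)
```

Jar is home within 1 mm. Now the bottle.

Emit:
{"fn": "drive_tool", "kwargs": {"increments": [[0,0,0,-0.5,-0.9,20,1],[0,0,0,0,0,22,1],[0,0,0,0,0,22,1],[0,0,0,0,0,22,1],[0,0,0,0,0,22,1],[0,0,0,0,0,20,1],[0,0,0,0,0,12,1],[0,0,0,0,0,4,1],[0,0,0,0,0,0,1],[0,0,0,0,0,0,1]]}}

```text
time: 40.97
position: [465.2, 294.0, 49.0]
ee_rot: [[0.996, -0.092, 0.001], [-0.092, -0.996, 0.0], [0.001, -0.001, -1.0]]
wrist_force: [0.7, 0.4, -0.4]
finger_gap: 85.6
finger_force: 0.0
```

Emit:
{"fn": "drive_tool", "kwargs": {"increments": [[0,0,0,0,0,0,0.7],[0,0,0,0,0,0,0.65],[0,0,0,0,0,0,0.6],[0,0,0,0,0,0,0.55],[0,0,0,0,0,0,0.4],[0,0,0,0,0,0,0.3],[0,0,0,0,0,0,0.3],[0,0,0,0,0,0,0.3],[0,0,0,0,0,0,0.3],[0,0,0,0,0,0,0.3]]}}

```text
time: 41.8
position: [465.0, 294.3, 49.1]
ee_rot: [[0.996, -0.091, 0.001], [-0.091, -0.996, 0.0], [0.001, -0.001, -1.0]]
wrist_force: [-1.9, -1.6, 7.6]
finger_gap: 49.0
finger_force: 61.0
```

Emit:
{"fn": "drive_tool", "kwargs": {"increments": [[0,0,0,0,0,-10,0.3],[0,0,0,0,0,-26,0.3],[0,0,0,0,0,-26,0.3],[0,0,0,0,0,-26,0.3],[0,0,0,0,0,-26,0.3],[0,0,0,0,0,-26,0.3],[0,0,0,7,12,0,0.3],[0,0,0,14,26,0,0.3],[0,0,0,14,26,0,0.3],[0,0,0,14,26,0,0.3],[0,0,0,14,26,0,0.3],[0,0,0,14,26,0,0.3]]}}

```text
time: 42.8
position: [528.4, 144.4, 188.9]
ee_rot: [[0.996, -0.091, 0.0], [-0.091, -0.996, 0.0], [0.0, -0.0, -1.0]]
wrist_force: [0.5, 0.5, -2.0]
finger_gap: 48.9
finger_force: 62.7
```

Emit:
{"fn": "drive_tool", "kwargs": {"increments": [[0,0,0,14,26,0,0.3],[0,0,0,14,26,0,0.3],[0,0,0,14,26,0,0.3],[0,0,0,10,16.6,0,0.3],[0,0,0,0,0,0,0.3],[0,0,0,0,0,0,0.3],[0,0,0,0,0,20,0.3],[0,0,0,0,0,24,0.3],[0,0,0,0,0,24,0.3],[0,0,0,0,0,24,0.3]]}}

```text
time: 43.63
position: [571.0, 47.9, 95.7]
ee_rot: [[0.996, -0.09, 0.0], [-0.09, -0.996, 0.0], [0.0, -0.0, -1.0]]
wrist_force: [0.2, -0.8, -1.9]
finger_gap: 48.7
finger_force: 62.8
```

Emit:
{"fn": "drive_tool", "kwargs": {"increments": [[0,0,0,0,0,18,0.3],[0,0,0,0,0,12,0.3],[0,0,0,0,0,6,0.3],[0,0,0,0,0,3,0.3],[0,0,0,0,0,1,0.3],[0,0,0,0,0,0,0.3],[0,0,0,0,0,0,0.3],[0,0,0,0,0,0,0.3]]}}

```text
time: 44.3
position: [571.9, 46.7, 57.0]
ee_rot: [[0.996, -0.091, 0.001], [-0.091, -0.996, 0.0], [0.001, -0.0, -1.0]]
wrist_force: [0.0, -0.5, -1.3]
finger_gap: 48.6
finger_force: 62.8
```

Emit:
{"fn": "drive_tool", "kwargs": {"increments": [[0,0,0,0,0,1,0.3],[0,0,0,0,0,1,0.3],[0,0,0,0,0,0.8,0.3],[0,0,0,0,0,0,0.3],[0,0,0,0,0,0,0.3]]}}

```text
time: 44.72
position: [571.8, 46.7, 54.2]
ee_rot: [[0.996, -0.091, 0.001], [-0.091, -0.996, -0.0], [0.001, -0.0, -1.0]]
wrist_force: [-2.6, -1.1, 5.9]
finger_gap: 48.2
finger_force: 63.8
```

Emit:
{"fn": "drive_tool", "kwargs": {"increments": [[0,0,0,0,0,0,0.6],[0,0,0,0,0,0,0.65],[0,0,0,0,0,0,0.7],[0,0,0,0,0,0,0.8],[0,0,0,0,0,0,1],[0,0,0,0,0,0,1],[0,0,0,0,0,0,1],[0,0,0,0,0,0,1],[0,0,0,0,0,0,1]]}}

```text
time: 45.47
position: [571.5, 46.7, 53.4]
ee_rot: [[0.996, -0.091, -0.0], [-0.091, -0.996, 0.0], [-0.0, -0.0, -1.0]]
wrist_force: [0.0, 0.1, 0.3]
finger_gap: 85.2
finger_force: 0.0
```

Emit:
{"fn": "drive_tool", "kwargs": {"increments": [[0,0,0,0,0,-15,1],[0,0,0,0,0,-26,1],[0,0,0,0,0,-26,1],[0,0,0,0,0,-26,1],[0,0,0,0,0,-26,1],[0,0,0,0,0,-20,1],[0,0,0,-21,-24,0,1],[0,0,0,-21,-24,0,1],[0,0,0,-21,-24,0,1],[0,0,0,-21,-24,0,1],[0,0,0,-21,-24,0,1],[0,0,0,-21,-24,0,1]]}}

```text
time: 46.47
position: [458.1, 202.6, 192.5]
ee_rot: [[0.996, -0.091, 0.0], [-0.091, -0.996, 0.0], [0.0, -0.0, -1.0]]
wrist_force: [0.5, 0.5, 0.1]
finger_gap: 85.7
finger_force: 0.0
```

Emit:
{"fn": "drive_tool", "kwargs": {"increments": [[0,0,0,-21,-24,0,1],[0,0,0,-21,-24,0,1],[0,0,0,-21,-24,0,1],[0,0,0,-19.7,-21.7,0,1],[0,0,0,0,0,0,1],[0,0,0,0,0,0,1],[0,0,0,0,0,0,1]]}}

```text
time: 47.05
position: [385.5, 302.3, 192.4]
ee_rot: [[0.996, -0.091, 0.0], [-0.091, -0.996, -0.0], [0.0, 0.0, -1.0]]
wrist_force: [0.1, -0.3, -0.5]
finger_gap: 85.2
finger_force: 0.0
```

```bash
python3 - <<'E'
from h import *
go(385.2,302.3,47)
im,d=robot.camera('top'); P=pts('top',d)
t=win(mask(im,*HUES['orange']),205,325,150,245)&(P[...,2]>101); print(cv2.minEnclosingCircle(ray('top',box(t),108).astype(np.float32)))
E
```

```text
t 47.05 p [385.5 302.3 192.4] yaw -5.21 z [ 0. -0. -1.] gap 85.2
tool delta [ -0.4  -0.  145.4]
((572.2460327148438, 45.016910552978516), 16.908899307250977)
```

Bottle is home within 2 mm. Now the can.

Emit:
{"fn": "drive_tool", "kwargs": {"increments": [[0,0,0,0,0,20,1],[0,0,0,0,0,22,1],[0,0,0,0,0,22,1],[0,0,0,0,0,22,1],[0,0,0,0,0,22,1],[0,0,0,0,0,20,1],[0,0,0,0,0,12,1],[0,0,0,0,0,5,1],[0,0,0,0,0,0,1],[0,0,0,0,0,0,1]]}}

```text
time: 47.93
position: [385.9, 302.2, 47.8]
ee_rot: [[0.996, -0.092, 0.0], [-0.092, -0.996, 0.0], [0.0, -0.0, -1.0]]
wrist_force: [1.2, 0.4, 0.4]
finger_gap: 85.4
finger_force: 0.0
```

Emit:
{"fn": "drive_tool", "kwargs": {"increments": [[0,0,0,0,0,0,0.7],[0,0,0,0,0,0,0.65],[0,0,0,0,0,0,0.6],[0,0,0,0,0,0,0.55],[0,0,0,0,0,0,0.4],[0,0,0,0,0,0,0.3],[0,0,0,0,0,0,0.3],[0,0,0,0,0,0,0.3],[0,0,0,0,0,0,0.3],[0,0,0,0,0,0,0.3]]}}

```text
time: 48.77
position: [385.7, 302.6, 48.3]
ee_rot: [[0.996, -0.091, 0.001], [-0.091, -0.996, 0.0], [0.001, -0.001, -1.0]]
wrist_force: [-1.0, -2.1, 9.3]
finger_gap: 48.9
finger_force: 61.0
```

Emit:
{"fn": "drive_tool", "kwargs": {"increments": [[0,0,0,0,0,-10,0.3],[0,0,0,0,0,-26,0.3],[0,0,0,0,0,-26,0.3],[0,0,0,0,0,-26,0.3],[0,0,0,0,0,-26,0.3],[0,0,0,0,0,-26,0.3],[0,0,0,7,15,0,0.3],[0,0,0,14.4,30,0,0.3],[0,0,0,14.4,30,0,0.3],[0,0,0,14.4,30,0,0.3],[0,0,0,14.4,30,0,0.3],[0,0,0,14.4,30,0,0.3]]}}

```text
time: 49.77
position: [449.0, 129.4, 188.1]
ee_rot: [[0.996, -0.091, 0.0], [-0.091, -0.996, 0.0], [0.0, -0.0, -1.0]]
wrist_force: [0.8, 0.3, -2.7]
finger_gap: 49.0
finger_force: 62.7
```

Emit:
{"fn": "drive_tool", "kwargs": {"increments": [[0,0,0,14.4,30,0,0.3],[0,0,0,14.4,30,0,0.3],[0,0,0,14.4,30,0,0.3],[0,0,0,14.4,30,0,0.3],[0,0,0,7,14.3,0,0.3],[0,0,0,0,0,0,0.3],[0,0,0,0,0,0,0.3],[0,0,0,0,0,20,0.3],[0,0,0,0,0,24,0.3],[0,0,0,0,0,24,0.3],[0,0,0,0,0,24,0.3]]}}

```text
time: 50.68
position: [500.6, -7.4, 94.9]
ee_rot: [[0.996, -0.09, 0.0], [-0.09, -0.996, 0.0], [0.0, -0.0, -1.0]]
wrist_force: [-0.1, -0.5, -2.2]
finger_gap: 49.2
finger_force: 62.9
```

Emit:
{"fn": "drive_tool", "kwargs": {"increments": [[0,0,0,0,0,18,0.3],[0,0,0,0,0,12,0.3],[0,0,0,0,0,6,0.3],[0,0,0,0,0,3,0.3],[0,0,0,0,0,1,0.3],[0,0,0,0,0,0,0.3],[0,0,0,0,0,0,0.3],[0,0,0,0,0,0,0.3]]}}

```text
time: 51.35
position: [501.4, -8.7, 56.1]
ee_rot: [[0.996, -0.091, 0.001], [-0.091, -0.996, -0.0], [0.001, -0.0, -1.0]]
wrist_force: [0.6, -0.2, -2.0]
finger_gap: 48.7
finger_force: 62.9
```

Emit:
{"fn": "drive_tool", "kwargs": {"increments": [[0,0,0,0,0,1,0.3],[0,0,0,0,0,1,0.3],[0,0,0,0,0,0.8,0.3],[0,0,0,0,0,0,0.3],[0,0,0,0,0,0,0.3]]}}

```text
time: 51.77
position: [501.2, -8.7, 53.3]
ee_rot: [[0.996, -0.091, 0.0], [-0.091, -0.996, -0.0], [0.0, -0.0, -1.0]]
wrist_force: [-2.4, 0.0, 9.7]
finger_gap: 49.0
finger_force: 64.0
```

Emit:
{"fn": "drive_tool", "kwargs": {"increments": [[0,0,0,0,0,0,0.6],[0,0,0,0,0,0,0.65],[0,0,0,0,0,0,0.7],[0,0,0,0,0,0,0.8],[0,0,0,0,0,0,1],[0,0,0,0,0,0,1],[0,0,0,0,0,0,1],[0,0,0,0,0,0,1],[0,0,0,0,0,0,1]]}}

```text
time: 52.52
position: [501.0, -8.7, 52.6]
ee_rot: [[0.996, -0.091, -0.0], [-0.091, -0.996, 0.0], [-0.0, -0.0, -1.0]]
wrist_force: [0.4, 0.3, -0.1]
finger_gap: 85.6
finger_force: 0.0
```

Emit:
{"fn": "drive_tool", "kwargs": {"increments": [[0,0,0,0,0,-15,1],[0,0,0,0,0,-26,1],[0,0,0,0,0,-26,1],[0,0,0,0,0,-26,1],[0,0,0,0,0,-26,1],[0,0,0,0,0,-26,1],[0,0,0,-25,-25,0,1],[0,0,0,-25,-25,0,1],[0,0,0,-25,-25,0,1],[0,0,0,0,-25,0,1],[0,0,0,0,-25,0,1],[0,0,0,0,0,0,1]]}}

```text
time: 53.52
position: [437.7, 125.5, 197.9]
ee_rot: [[0.996, -0.089, 0.001], [-0.089, -0.996, 0.001], [0.001, -0.001, -1.0]]
wrist_force: [0.3, -0.0, -0.7]
finger_gap: 85.5
finger_force: 0.0
```

Emit:
{"fn": "drive_tool", "kwargs": {"increments": [[0,0,0,0,-30,0,1],[0,0,0,0,-30,0,1],[0,0,0,0,-30,0,1],[0,0,0,0,-30,0,1],[0,0,0,0,0,0,1],[0,0,0,0,0,0,1],[0,0,0,0,0,0,1]]}}

```text
time: 54.1
position: [448.5, 241.5, 197.3]
ee_rot: [[0.996, -0.091, -0.001], [-0.091, -0.996, -0.001], [-0.001, 0.001, -1.0]]
wrist_force: [-0.8, -0.5, 0.9]
finger_gap: 85.2
finger_force: 0.0
```

```bash
python3 - <<'E'
from h import *
im,d=robot.camera('top'); P=pts('top',d); save('t9',im)
for c in ('orange','blue','green'):
    t=win(mask(im,*HUES[c]),205,325,150,245)&(P[...,2]>101)
    if t.sum()>20: print(c,np.round(cv2.minEnclosingCircle(ray('top',box(t),108).astype(np.float32))[0],1))
m=win((P[...,2]>30)&(P[...,2]<50),370,430,205,265); print('head',rect('top',m,41),np.median(P[m][:,2]))
go(0,0,0)
E
```

```text
orange [571.3  45. ]
blue [560.3 -76.3]
green [499.3  -9. ]
head (array([ 474.4, -300.6]), array([50.1, 44.5]), 8.3) 40.40154595560716
t 54.15 p [448.6 241.2 197.5] yaw -5.27 z [-0. -0. -1.] gap 84.9
tool delta [-424.5  281.3  197.8]
```

View pics/t9.png

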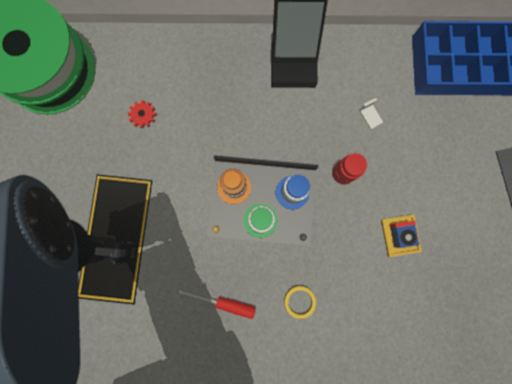

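All three containers are upright on their pads (232,183; 295,188; 261,220), the head is in the cradle (404,235), and the arm is clear.

```bash
python3 -c "
from station import robot
print(robot.job_done())"
```

```text
the job is handed in; nothing more can be done
None
```

I handed in the job at about 54 s: by the last top-camera check, the print head sits flat and square in the cradle (about 2 mm off centre), each container stands upright within about 3 mm of the middle of its own pad, and the arm is clear; no verdict was returned.

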